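# Hook a spice shelf into its slotted upright and load it

### The job

Hang the dark steel spice shelf on the upright: press its four hook tabs into the slots and slide it gently down until it is fully home and the red spring catch has popped out over its back plate. Do not force it. Then gently stand the navy jar upright in the shelf's round tray, let go, and leave the other things where they are.

Things in the scene. Friction and masses are not known exactly. Their poses are not given: they have to be found in the camera images.
- upright: Fixed stand: grey channel 112 mm wide, 182 high, on a dark foot plate (x -45 to 105, y -75 to 75, 12 mm high). Origin on the worktop below the middle of its slotted white face, which lies in the plane x = 0 and looks to -x (the shelf goes in along +x); y left, z up. Only the red catch gives; the rest stays put under 100 N.
- slots_mid (a point): Middle of the slot pattern (upright's axes) in the plate's middle setting, z 121.5 mm. Face plate 4 mm thick, 24 mm hollow behind; 4 slots 11 mm wide, 23 high, at y -20 and +20, lower edges at z 92 and 128 mm over the worktop. The plate with slots and catch is clamped anywhere from 12 mm below to 12 mm above this setting; that shift is NOT reported: feel or see it.
- home_mid (a point): Where the shelf's body origin is when fully home (tabs resting on the slots' lower edges, plate flat on the face), face plate in its middle setting: upright's x -65, y 0, z 70 mm; shift it by the plate's unknown -12 to +12 mm. To enter the slots the shelf must be 13 mm higher than home, with 2 mm of play up and down and 2.5 mm sideways.
- catch (a joint): Red round spring catch, 10 mm across, in the top middle of the slotted face. 0 = out, 6 mm proud; 0.006 (m) when the shelf's plate lies flat on the face. Needs 2.5 N to start, 5.5 N at 6 mm. It snaps to 0 over the plate's upper edge in the last 1.5 mm of the way down. While it is pushed in, its friction keeps the shelf from dropping home by itself.
- bracket: Loose dark steel spice shelf, about 0.3 kg, standing on its underside. Origin on the underside below the grip rib; z up, +x toward its hook tabs. Grip rib: upright plate 12 mm thick in y, x -27 to 61, top z 57; take it across y at x 0, z about 42. Base strip under the rib 30 mm wide, 6 high. Back plate 70 mm wide, 84 high, back at x 65.
- tabs (a point): Middle of the four tab necks on the back of the shelf's plate (shelf's x 65, y 0, z 44). Steel tabs 6 mm wide at y -20 and +20 stand 11 mm out; necks 8 mm high, undersides at z 22 and 58; behind each neck a lip reaches 11 mm below it. The 6.5 mm between plate and lip take the 4 mm face plate.
- shelf_disc (a point): Centre of the inner floor of the shelf's round tray, at the shelf's x -67, z 6 mm; cork covered, inner diameter 74 mm, outer 80, rim 5 mm above the floor; axes as the shelf's.
- navy_jar: Navy-blue closed jar, 54 mm in diameter, 99 mm high, about 0.2 kg. Origin at the centre of its underside, z up.
- salt_shaker: Bystander: salt shaker, 44 mm in diameter, 90 mm high, origin under its centre.
- sugar_jar: Bystander: glass jar with grey lid, 64 mm in diameter, 90 mm high, origin under its centre.
- coffee_cup: Bystander: white cup 62 mm wide (92 with handle), 51 mm high, origin under its centre.
- onion: Bystander: red onion, about 84 mm, origin under its centre.
Not all that is in view belongs to the job. Of the things that look like the navy_jar, the smallest one is meant.

How it is judged (in metres and radians):
On the way:
1. the shelf is hooked in, fully down, and the catch is out over its back plate, the jar not yet on it (x of tabs in the frame of upright between -0.004 and 0.003 m and y of tabs in the frame of upright between -0.005 and 0.005 m and z of tabs in the frame of upright between 0.099 and 0.129 m and angle between bracket's own z axis and vertical below 0.09 rad and angle between the x axis of bracket and the x axis of upright, either way round below 0.09 rad and value of joint catch below 0.0015 m and horizontal distance between navy_jar and shelf_disc above 0.08 m), for 0.2 s.
At the end, for the whole second after the job is handed in: Shelf hung: plate within 4 mm of the face, centred to 5 mm, level and square to 5 degrees, tabs' height within 15 mm of the middle setting's, catch out (under 1.5 mm pushed). Jar on the tray's floor (4 mm), upright to 7 degrees, within 14 mm of its centre. Both at rest (x of tabs in the frame of upright between -0.004 and 0.003 m and y of tabs in the frame of upright between -0.005 and 0.005 m and z of tabs in the frame of upright between 0.099 and 0.129 m and angle between bracket's own z axis and vertical below 0.09 rad and angle between the x axis of bracket and the x axis of upright, either way round below 0.09 rad and value of joint catch below 0.0015 m and horizontal distance between navy_jar and shelf_disc below 0.014 m and z of navy_jar in the frame of shelf_disc between -0.004 and 0.004 m and angle between navy_jar's own z axis and vertical below 0.12 rad and linear speed of each of navy_jar, bracket below 0.02 m/s); the robot touches nothing.
It fails at once if the shelf is forced against the upright with more than 90 N (about 20 N of hand push, levered by the tabs) while it is being hung (jar not yet over the tray) (contact force between bracket and upright above 90 N and horizontal distance between navy_jar and shelf_disc above 0.05 m).
It fails at once if the jar is pushed down on the shelf with more than 30 N (contact force between navy_jar and bracket above 30 N).
It fails at once if the navy jar is knocked over (angle between navy_jar's own z axis and vertical above 0.7 rad).
It fails at once if a bystander is moved more than 30 mm (distance of any of salt_shaker, sugar_jar, coffee_cup, onion from where it was at the start of the episode above 0.03 m).
It also fails if it takes over 72 s, if anything falls off the work surface, if the arm or the gripper's body presses on something with over 40 N, if the wrist force passes 120 N, or if a joint passes its speed limit or range.

### The arm

A 7-joint arm with a two-finger parallel gripper is mounted at the origin on a cart in front of the work surface, level with it; the furniture and walls round the work are solid. World frame = base frame: x ahead of the robot, y to its left, z up, the work surface at z = 0. Lengths are in mm, angles in rad, forces in N, time in s.
With the tool pointing down it reaches from about 425 to 875 mm from the base axis. Payload 8.4 kg.
Tool frame: the origin (TCP) lies on the mounting face of the last link; the fingertips stand 182 mm ahead of it and the grasp point (between the pads) lies 164 mm ahead of it; z points along the fingers, y is the line along which they close (so a half turn about z gives the same grasp; the last joint's range is limited). The gripper opens to 87 mm and grips with 3 to 60 N. Pads are 19 mm wide; open, the fingers measure 117 mm over their backs; the gripper's body (75 mm by 190 mm) begins 51 mm behind the grasp point.
Start: joints at [-1.44, 0.333, 0.04, 1.465, -0.013, 1.343, -0.059], TCP at [148.065, 632.89, 404.746] pointing down, gripper open.
Joint ranges: [-2.58, 2.58], [-0.38, 2.09], [-1.3, 1.39], [0.25, 2.4], [-1.5, 4.64], [0.08, 2.09], [-2.65, 2.65]. Speed limits (rad/s): [2.22, 2.22, 2.79, 2.79, 3.14, 3.14, 3.14].

### API

Orientations are given as [roll, pitch, yaw] about the fixed x, y, z axes, in that order (R = Rz(yaw) Ry(pitch) Rx(roll)).
In Python, from station import env, cams, workorder, models gives the robot as it stands. The module is installed in compiled form; this text tells all that it offers.
- The arm moves only by the shell command python3 -m creep 'ROWS' [OPENING] [FORCE]. ROWS is JSON, a list of rows, each a list of 6 numbers: the shift along the tool's x, y, z as a fraction of full scale, then the turn, a rotation vector about the tool's x, y, z as a fraction of full scale. A call has 1 to 12 rows; each row shifts and turns the commanded pose from where the row before left it, along the tool's axes as they then stand; what a row does not reach is not made up. Full scale, the value 1, is 25 mm for a shift and 0.1 rad for a turn. A row lasts 1/12 s, in which the tool goes at most 41.7 mm and 7.16 degrees, less where a joint would pass 70% of its speed; a pose out of reach is approached as far as the arm can. A call with a number of a shift or a turn outside -1 to 1 is refused whole. A call with a gripper value outside its range is refused whole. OPENING is the gripper's target within -1 to 1 (shut at 1, half-way at 0, fully open at -1), set as the call begins (- or left out, the last holds). The fingers move at their own pace and stop on an object; FORCE is the grip in N (left out, the last holds). Time passes only in rows, so rows that do not move let the fingers close. It gives the time, the measured TCP pose, the force, the opening and the grip force at its end, in the units of the state.
- env.read_state(): the state, without advancing time (a new reading comes with each control period).
- cams.camera(name): name is "scene" or "top" or "wrist"; returns a dict with "frame" (384x512x3 uint8, red, green, blue), "depth" (384x512 float32, mm along the optical axis (not along the pixel's ray), 0 where there is no reading), "intrinsics" (3x3 intrinsics, pixels), "xyz" and "rotation" of the camera in the world; the wrist camera has in their place "hand_eye" (4x4, takes a point from camera to tool coordinates, whose origin is the TCP and whose axes are the flange's). Camera axes: x right, y down, z forward; pixel columns grow to the right and rows downward; lengths in mm; the calibration is good to about 2 mm. A picture is of the moment at which its call begins: read the wrist's pose just before it.
- workorder.job_done(): hands the job in; it is judged then, once.
Trained networks look in the newest picture that a camera, given by its name, has taken for a name from the list of things; names that differ only in an ending like _2 or _b are one class to them, and where a whole thing is asked for, a point or a joint stands for the part that bears it (a point fixed in the world has none). Each returns a list of dicts, best first, with "confidence" (0 to 1); they miss things now and then, are a little off and sometimes report something else, mostly with a low value. They report only what shows in the picture. A call takes as long as a camera call. They do not tell look-alikes from the thing itself.
- models.find_in(name, camera): "xyz" ([x, y, z] in mm, in world coordinates, good to about 4 mm: the middle of the surface that is visible of it).
- models.masks_of(name, camera): "region" (384x512 bool, what is visible of it).
The state is a dict: "clock": time; "qpos": joint angles; "joint_velocities": joint speeds; "joint_torque": joint torques, N m; "position": TCP position; "orientation": TCP orientation; "ft_force": force on the tool from outside, world axes, zero at the start; "ft_torque": the same for the moment, N m; "finger_gap": finger opening in mm; "gripper_force": force on a finger pad.
Only numpy, scipy, OpenCV 4.12 (cv2) and the standard library are available. Lean on these libraries where they do the work, as an engineer would, in place of code of your own. Each camera call takes 0.05 s, during which the arm holds its last target. There are 200 camera calls.

## Working session

There is one attempt and no reset: what is moved stays moved. The work goes in short steps, Python scripts to look and compute and a shell command to move; the robot and the scene stay as the last step left them, time stands still between calls to the robot, and variables do not carry over. Pictures are saved under pics/ and viewed, at most 10 in all, crops included, and the job is handed in when it is done.

```bash
mkdir -p pics
cat > h.py <<'E'
import numpy as np, cv2
from scipy.spatial.transform import Rotation as R
from station import env, cams, workorder, models
def cam(n):
    s=env.read_state(); c=cams.camera(n)
    if n=="wrist":
        T=np.eye(4);T[:3,:3]=R.from_euler('xyz',s['orientation']).as_matrix();T[:3,3]=s['position']
        T=T@np.array(c['hand_eye'])
    else:
        T=np.eye(4);T[:3,:3]=np.array(c['rotation']).reshape(3,3) if np.size(c['rotation'])==9 else R.from_euler('xyz',c['rotation']).as_matrix();T[:3,3]=c['xyz']
    K=np.array(c['intrinsics']);d=c['depth'];v,u=np.mgrid[:384,:512]
    P=np.stack([(u-K[0,2])/K[0,0]*d,(v-K[1,2])/K[1,1]*d,d],-1)@T[:3,:3].T+T[:3,3]
    P[d==0]=np.nan
    return c['frame'],P,K,T
def save(f,n): cv2.imwrite('pics/'+n,cv2.cvtColor(f,cv2.COLOR_RGB2BGR))
E
python3 - <<'E'
from h import *
s=env.read_state();print({k:np.round(v,3).tolist() for k,v in s.items()})
fs=[]
for n in("scene","top"):
    f,P,K,T=cam(n);fs.append(f);np.savez('pics/'+n+'.npz',f=f,P=P,K=K,T=T)
    print(n,T.round(2).tolist())
    for m in["upright","bracket","catch","navy_jar","salt_shaker","sugar_jar","coffee_cup","onion"]:
        for d in models.find_in(m,n): print(m,np.round(d['xyz']).tolist(),round(d['confidence'],2))
        for d in models.masks_of(m,n):
            r=d['region'];q=P[r];q=q[~np.isnan(q[:,0])]; y,x=np.nonzero(r)
            if len(q):print('  mask',round(d['confidence'],2),'px',int(x.mean()),int(y.mean()),'lo',np.percentile(q,2,axis=0).round().tolist(),'hi',np.percentile(q,98,axis=0).round().tolist())
save(cv2.resize(np.vstack([fs[0],fs[1]]),None,fx=.78,fy=.78),'a.png')
E
```

```text
{'clock': 0.0, 'qpos': [-1.44, 0.334, 0.04, 1.466, -0.013, 1.343, -0.059], 'joint_velocities': [0.0, 0.0, 0.0, 0.0, 0.001, -0.001, -0.0], 'joint_torque': [0.001, -65.637, 1.335, -40.38, -0.06, 0.045, 0.0], 'position': [148.047, 632.74, 403.878], 'orientation': [-3.14, 0.0, 2.912], 'ft_force': [0.044, -0.213, 0.907], 'ft_torque': [0.056, 0.011, 0.016], 'gripper_force': 0.0, 'finger_gap': 86.926}
scene [[0.77, -0.43, 0.47, 23.55], [-0.63, -0.5, 0.59, -652.22], [-0.02, -0.75, -0.66, 807.0], [0.0, 0.0, 0.0, 1.0]]
upright [626.0, -61.0, 64.0] 0.8
  mask 0.8 px 289 184 lo [585.0, -115.0, 6.0] hi [723.0, 16.0, 181.0]
bracket [485.0, 225.0, 10.0] 0.66
  mask 0.55 px 201 175 lo [393.0, 159.0, -1.0] hi [557.0, 282.0, 80.0]
  mask 0.26 px 201 176 lo [396.0, 160.0, 1.0] hi [554.0, 277.0, 78.0]
navy_jar [337.0, -292.0, 92.0] 0.86
navy_jar [391.0, -414.0, 96.0] 0.61
  mask 0.72 px 301 270 lo [426.0, -323.0, 6.0] hi [466.0, -279.0, 99.0]
  mask 0.61 px 265 284 lo [314.0, -310.0, 5.0] hi [371.0, -253.0, 130.0]
  mask 0.61 px 336 228 lo [618.0, -273.0, 5.0] hi [648.0, -240.0, 88.0]
sugar_jar [701.0, 
[... 825 characters left out ...]
7.0, 96.0] 0.67
  mask 0.95 px 319 242 lo [320.0, -299.0, 25.0] hi [379.0, -241.0, 135.0]
  mask 0.95 px 356 223 lo [378.0, -425.0, 6.0] hi [441.0, -366.0, 134.0]
  mask 0.81 px 324 211 lo [427.0, -318.0, 9.0] hi [475.0, -271.0, 103.0]
  mask 0.49 px 310 158 lo [618.0, -267.0, 24.0] hi [651.0, -232.0, 93.0]
sugar_jar [711.0, 271.0, 90.0] 0.56
  mask 0.72 px 157 138 lo [683.0, 247.0, 7.0] hi [740.0, 304.0, 95.0]
  mask 0.64 px 249 155 lo [586.0, -114.0, 3.0] hi [730.0, 31.0, 183.0]
coffee_cup [449.0, -287.0, 96.0] 0.4
  mask 0.63 px 261 219 lo [382.0, -105.0, -1.0] hi [460.0, -51.0, 54.0]
onion [597.0, -382.0, 57.0] 0.66
  mask 0.95 px 348 169 lo [562.0, -424.0, -3.0] hi [638.0, -350.0, 74.0]
```

View pics/a.png

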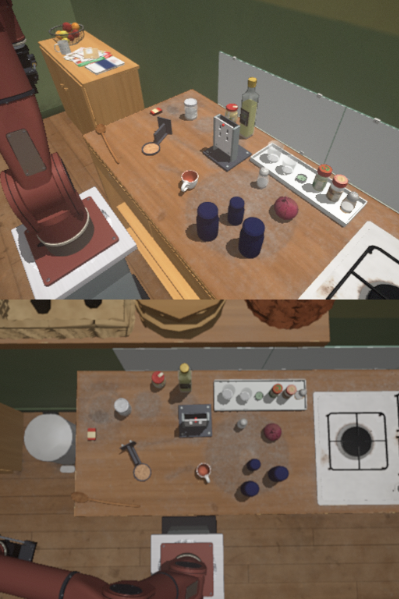

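Run:
```python
from h import *
s=np.load('pics/scene.npz');t=np.load('pics/top.npz')
print(s['K'].tolist(),t['K'].tolist())
f=s['f'];c=[cv2.resize(f[130:220,255:325],(390,500),interpolation=cv2.INTER_CUBIC),cv2.resize(f[215:335,240:350],(400,500),interpolation=cv2.INTER_CUBIC)]
save(np.hstack(c),'b.png')
# upright
for n,d in(('s',s),('t',t)):
    P=d['P'];q=P[(P[...,0]>560)&(P[...,0]<760)&(P[...,1]>-140)&(P[...,1]<50)&(P[...,2]>5)&(P[...,2]<200)]
    foot=q[(q[:,2]<17)];top=q[q[:,2]>174]
    print(n,'foot',cv2.minAreaRect(foot[:,:2].astype(np.float32)),'top',len(top),cv2.minAreaRect(top[:,:2].astype(np.float32)))
    # face: plane points z 30..170
    w=q[(q[:,2]>30)&(q[:,2]<168)&(q[:,0]<660)]
    if len(w)>50:
        A=np.c_[w[:,1],np.ones(len(w))];k=np.ones(len(w),bool)
        for _ in range(15):
            c,*_=np.linalg.lstsq(A[k],w[k,0],rcond=None);r=w[:,0]-A@c;k=abs(r)<4
        print(n,'face x=%.4f*y+%.1f'%tuple(c),k.sum(),len(w),w[k,1].min(),w[k,1].max())
    b=P[(P[...,0]>370)&(P[...,0]<600)&(P[...,1]>130)&(P[...,1]<310)&(P[...,2]>3)&(P[...,2]<100)]
    hi=b[(b[:,2]>18)]
    pl=b[b[:,2]>65]
    print('plate',len(pl),cv2.minAreaRect(pl[:,:2].astype(np.float32)),'hi',cv2.minAreaRect(hi[:,:2].astype(np.float32)))
    rib=b[(b[:,2]>25)&(b[:,2]<62)]
    print('rib',cv2.fitLine(rib[:,:2].astype(np.float32),cv2.DIST_HUBER,0,.01,.01).ravel())
    lo=b[(b[:,2]>4)&(b[:,2]<14)];lo=lo[lo[:,0]<480]
    print('tray',len(lo),cv2.minEnclosingCircle(lo[:,:2].astype(np.float32)),lo.mean(0))
```

```text
[[356.02316530705485, 0.0, 254.97571838409343], [0.0, 356.02316530705485, 191.2336678377757], [0.0, 0.0, 1.0]] [[489.1302149705572, 0.0, 253.70971839774566], [0.0, 489.1302149705572, 191.2069423234041], [0.0, 0.0, 1.0]]
s foot ((669.8631591796875, -53.746910095214844), (176.9937286376953, 173.85614013671875), 0.6699119210243225) top 203 ((643.8936767578125, -43.70408248901367), (36.14850616455078, 113.39167785644531), 1.5029585361480713)
s face x=-0.0251*y+627.3 840 1132 -100.54689919346856 12.439512239785813
plate 85 ((542.0642700195312, 254.83917236328125), (9.058919906616211, 71.5711898803711), 25.027366638183594) hi ((502.80316162109375, 236.01467895507812), (96.45313262939453, 72.04315948486328), 25.279102325439453)
rib [9.1377193e-01 4.0622762e-01 5.1824713e+02 2.3576779e+02]
tray 261 ((413.59075927734375, 231.34849548339844), 77.69769287109375) [428.91084986 197.15276665   6.62122366]
t foot ((661.149658203125, -45.51885223388672), (188.14779663085938, 197.99522399902344), 89.45039367675781) top 168 ((641.580322265625, -42.55811309814453), (38.97360610961914, 109.22626495361328), 0.5292462706565857)
t face x=-15.0880*y+0.4 1 394 -42.39720297225734 -42.39720297225734
plate 53 ((508.55181884765625, 251.31924438476562), (97.64356994628906, 64.330810546875), 4.400721549987793) hi ((507.4112854003906, 243.40048217773438), (109.01020812988281, 68.52832794189453), 16.7282772064209)
rib [8.9470053e-01 4.4666648e-01 5.0381454e+02 2.3384868e+02]
tray 417 ((427.2597351074219, 220.7354278564453), 101.46766662597656) [426.21675363 207.59187294   7.20342874]
```

View pics/b.png

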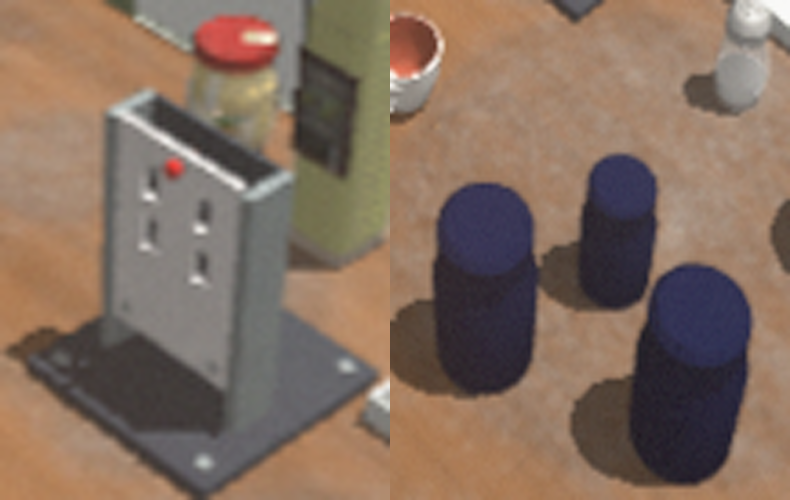

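Look-alikes in the scene picture: tall navy jars at about (265,284) and (330,305), and a small one at (301,270). The crop confirms the small one, about 99 mm high at world (450,-292), as the one meant. The slots sit in two pairs, with the red catch above and between them.

```bash
python3 -m creep '[[-1,-0.75,0,0,0,0],[-1,-0.75,0,0,0,0],[-1,-0.75,0,0,0,0],[-1,-0.75,0,0,0,0],[-1,-0.75,0,0,0,0],[-1,-0.75,0,0,0,0],[-1,-0.75,0,0,0,0],[-1,-0.75,0,0,0,0],[-1,-0.75,0,0,0,0],[-1,-0.75,0,0,0,0],[-1,-0.75,0,0,0,0],[-1,-0.75,0,0,0,0]]' -1
python3 -m creep '[[-1,-0.75,0,0,0,0],[-1,-0.75,0,0,0,0],[-1,-0.75,0,0,0,0],[-1,-0.75,0,0,0,0],[-0.8,-0.6,0,0,0,-0.95],[0,0,0,0,0,-0.95],[0,0,0,0,0,-0.95],[0,0,0,0,0,-0.95],[0,0,0,0,0,-0.95],[0,0,0,0,0,-0.95],[0,0,0,0,0,-0.95],[0,0,0,0,0,0]]'
cat > br.py <<'E'
from h import *
s=env.read_state();print({k:np.round(s[k],3).tolist() for k in('clock','position','orientation','qpos','ft_force')})
f,P,K,T=cam('wrist');np.savez('pics/w1.npz',f=f,P=P,K=K,T=T);save(f,'w1.png')
print(K.tolist(),(np.linalg.inv(np.block([[R.from_euler('xyz',s['orientation']).as_matrix(),np.array(s['position'])[:,None]],[np.zeros((1,3)),1]]))@T).round(3).tolist())
b=P[(P[...,0]>370)&(P[...,0]<600)&(P[...,1]>130)&(P[...,1]<310)&(P[...,2]>2)&(P[...,2]<100)]
for lo,hi in((76,95),(45,60),(3,14)):
    q=b[(b[:,2]>lo)&(b[:,2]<hi)]
    if len(q)>20: print(lo,len(q),'z',np.median(q[:,2]),cv2.minAreaRect(q[:,:2].astype(np.float32)),cv2.fitLine(q[:,:2].astype(np.float32),cv2.DIST_HUBER,0,.01,.01).ravel(),q.mean(0).round(1))
E
python3 br.py
```

```text
clock: 2.7
position: [389.7, 344.0, 405.0]
orientation: [3.141, 0.0, 2.912]
ft_force: [0.2, 0.4, 0.2]
finger_gap: 86.9
gripper_force: 0.0
clock: 3.7
position: [485.3, 230.4, 404.9]
orientation: [3.142, 0.0, -2.702]
ft_force: [-0.2, -0.1, 0.3]
finger_gap: 87.2
gripper_force: 0.0
{'clock': 3.7, 'position': [485.279, 230.437, 404.869], 'orientation': [3.142, 0.0, -2.702], 'qpos': [-0.865, 0.099, 0.366, 1.756, -0.037, 1.293, 1.52], 'ft_force': [-0.163, -0.066, 0.306]}
[[269.7639581000936, 0.0, 260.18978445455167], [0.0, 269.7639581000936, 192.1760693512194], [0.0, 0.0, 1.0]] [[-0.001, -0.952, -0.306, 85.591], [1.0, -0.001, -0.0, -0.355], [-0.0, -0.306, 0.952, 21.026], [0.0, 0.0, 0.0, 1.0]]
76 287 z 82.3141529364301 ((543.2837524414062, 254.35830688476562), (4.648408889770508, 69.54529571533203), 26.52751922607422) [ 4.3832636e-01 -8.9881587e-01  5.4217200e+02  2.5496968e+02] [542.8 254.3  81.5]
45 834 z 55.8905847226643 ((502.59442138671875, 234.97116088867188), (89.20195007324219, 69.67042541503906), 25.976993560791016) [8.9805204e-01 4.3988919e-01 5.0285001e+02 2.3452162e+02] [510.8 238.5  55.1]
3 3685 z 5.667003817717898 ((467.1581726074219, 217.38934326171875), (168.3649444580078, 79.73446655273438), 26.99910545349121) [  0.8645027   0.5026281 448.2292    209.61986  ] [442.8 205.    6.2]
```

View pics/w1.png

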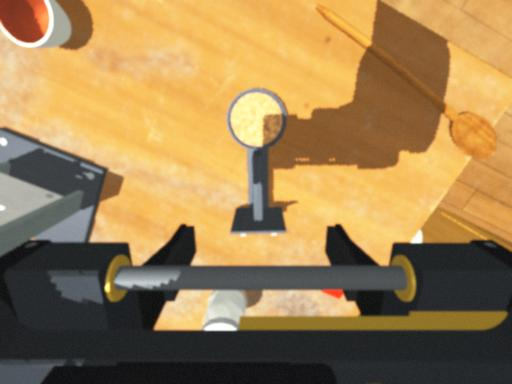

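The wrist view shows the shelf clearly: tray at px (257,118), rib at (258,180), plate at (258,220). Its yaw is 0.455 and its origin about (487,227). Before grasping, I'll take a close look at the slotted face.

```bash
python3 -m creep '[[0.56,-0.945,0.24,0,0,0],[0.56,-0.945,0.24,0,0,0],[0.56,-0.945,0.24,0,0,0],[0.56,-0.945,0.24,0,0,0],[0.56,-0.945,0.24,0,0,0],[0.56,-0.945,0.24,0,0,0],[0.56,-0.945,0.24,0,0,0],[0.56,-0.945,0.24,0,0,0],[0.56,-0.945,0.24,0,0,0],[0.56,-0.945,0.24,0,0,0],[0,0,0,0,0,0.8],[0,0,0,0,0,0.8]]'
python3 -m creep '[[0,0,0,0,0,0.8],[0,0,0,0,0,0.8],[0,0,0,0,0,0.95],[0,0,0,0,-1,0],[0,0,0,0,-1,0],[0,0,0,0,-1,0],[0,0,0,0,-1,0],[0,0,0,0,-1,0],[0,0,0,0,-1,0],[0,0,0,0,0,0],[0,0,0,0,0,0],[0,0,0,0,0,0]]'
python3 - <<'E'
from h import *
s=env.read_state();print({k:np.round(s[k],3).tolist() for k in('clock','position','orientation','qpos')})
f,P,K,T=cam('wrist');np.savez('pics/w2.npz',f=f,P=P,K=K,T=T);save(cv2.resize(f,(800,600),interpolation=cv2.INTER_CUBIC),'w2.png')
w=P[(P[...,2]>30)&(P[...,2]<175)&(abs(P[...,0]-628)<20)&(abs(P[...,1]+43)<54)]
A=np.c_[w[:,1]+43,w[:,2]-120,np.ones(len(w))];k=np.ones(len(w),bool)
for _ in range(15):
    c,*_=np.linalg.lstsq(A[k],w[k,0],rcond=None);r=w[:,0]-A@c;k=abs(r)<2
print('face',c,k.sum(),len(w),w[k].min(0),w[k].max(0))
tp=P[(P[...,2]>172)&(P[...,2]<190)&(P[...,0]>600)&(P[...,0]<700)&(abs(P[...,1]+43)<70)]
print('top',len(tp),cv2.minAreaRect(tp[:,:2].astype(np.float32)),np.median(tp[:,2]))
E
```

```text
clock: 4.75
position: [457.5, -44.6, 344.6]
orientation: [3.141, -0.0, -2.877]
ft_force: [-0.8, 0.3, 0.2]
finger_gap: 87.1
gripper_force: 0.0
clock: 5.75
position: [458.0, -42.9, 345.0]
orientation: [3.141, 0.597, -3.124]
ft_force: [-0.2, -0.0, -0.1]
finger_gap: 87.0
gripper_force: 0.0
{'clock': 5.75, 'position': [457.984, -42.937, 344.993], 'orientation': [3.141, 0.597, -3.124], 'qpos': [-0.547, -0.28, 0.479, 2.256, 0.274, 0.549, 1.353]}
face [-2.55287010e-02 -2.21170825e-04  6.28486642e+02] 9386 10173 [625.12294386 -96.98325425  30.05702002] [631.69591554  10.99703465 174.98746805]
top 1492 ((627.6143188476562, -43.49071502685547), (111.38961029052734, 13.440665245056152), 89.8365249633789) 177.71240847487772
```

View pics/w2.png

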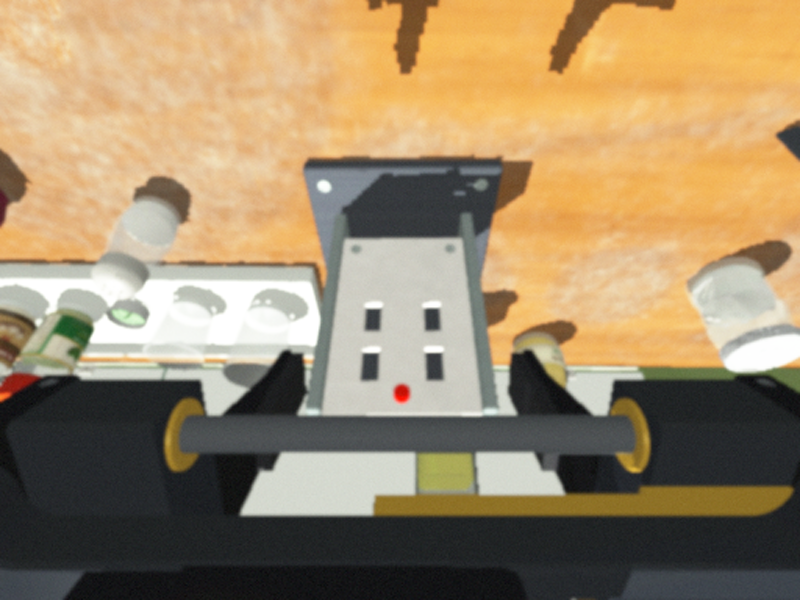

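Run:
```python
from h import *
d=np.load('pics/w2.npz');f=d['f'];K=d['K'];T=d['T']
c=np.array([-0.0255,-0.00022]);x0=628.49
def hit(u,v):
    r=T[:3,:3]@np.array([(u-K[0,2])/K[0,0],(v-K[1,2])/K[1,1],1]);o=T[:3,3]
    # x - c0*(y+43) - c1*(z-120) = x0
    n=np.array([1,-c[0],-c[1]]);k=x0+n@np.array([0,-43,120])-n[0]*0
    return o+r*((k-n@o)/(n@r))
g=cv2.cvtColor(f,cv2.COLOR_RGB2GRAY).astype(int)
for u in (238,276):
    print(u,[(v,round(hit(u,v)[2],1),int(g[v,u-1:u+2].mean())) for v in list(range(188,214))+list(range(216,246))])
for v in(205,234): print(v,[(u,round(hit(u,v)[1],1),int(g[v,u])) for u in list(range(229,246))+list(range(268,288))])
r=(f[...,0].astype(int)-f[...,1]>80)&(np.arange(384)[:,None]>235)&(np.arange(384)[:,None]<262)&(abs(np.arange(512)-257)<15)
y,x=np.nonzero(r);print('catch',x.mean(),y.mean(),hit(x.mean(),y.mean()))
for v in(170,200,235):
    print(v,[(u,round(hit(u,v)[1],1),int(g[v,u])) for u in list(range(198,226,2))+list(range(294,318,2))])
```

```text
238 [(188, np.float64(94.5), 205), (189, np.float64(95.9), 204), (190, np.float64(97.3), 203), (191, np.float64(98.7), 208), (192, np.float64(100.0), 221), (193, np.float64(101.4), 244), (194, np.float64(102.8), 254), (195, np.float64(104.1), 255), (196, np.float64(105.5), 250), (197, np.float64(106.8), 182), (198, np.float64(108.1), 88), (199, np.float64(109.5), 61), (200, np.float64(110.8), 64), (201, np.float64(112.1), 61), (202, np.float64(113.4), 62), (203, np.float64(114.7), 62), (204, np.float64(116.0), 63), (205, np.float64(117.3), 63), (206, np.float64(118.5), 62), (207, np.float64(119.8), 61), (208, np.float64(121.1), 64), (209, np.float64(122.3), 64), (210, np.float64(123.5), 82), (211, np.float64(124.8), 127), (212, np.float64(126.0), 172), (213, np.float64(127.2), 196), (216, np.float64(130.9), 204), (217, np.float64(132.1), 204), (218, np.float64(133.3), 202), (219, np.float64(134.5), 203), (220, np.float64(135.6), 208), (221, np.float64(136.8), 228), (222, np.float64(138.0), 251), (223, np.float64(139.1), 255), (224, np.float64(140.3), 254), (225, np.float64(141.4), 22
[... 6355 characters left out ...]
24), (204, np.float64(-94.7), 122), (206, np.float64(-92.8), 121), (208, np.float64(-90.8), 120), (210, np.float64(-88.9), 185), (212, np.float64(-87.0), 203), (214, np.float64(-85.1), 202), (216, np.float64(-83.1), 200), (218, np.float64(-81.2), 205), (220, np.float64(-79.3), 205), (222, np.float64(-77.3), 206), (224, np.float64(-75.4), 206), (294, np.float64(-8.1), 203), (296, np.float64(-6.2), 206), (298, np.float64(-4.3), 204), (300, np.float64(-2.3), 207), (302, np.float64(-0.4), 205), (304, np.float64(1.5), 189), (306, np.float64(3.4), 131), (308, np.float64(5.3), 122), (310, np.float64(7.3), 122), (312, np.float64(9.2), 122), (314, np.float64(11.1), 141), (316, np.float64(13.0), 205)]
```

Run:
```python
from h import *
d=np.load('pics/w2.npz');P=d['P'];f=d['f']
t=P[(abs(P[...,2])<8)&(P[...,0]<570)&(P[...,0]>480)&(abs(P[...,1]+43)<100)];print('table',np.median(t[:,2]),len(t))
m=P[(P[...,2]>7)&(P[...,2]<18)&(P[...,0]>585)&(P[...,0]<622)&(abs(P[...,1]+43)<70)];print('foot',np.median(m[:,2]),len(m))
# top edge walls
print([(v,P[v,257].round(1).tolist(),f[v,257].tolist()) for v in range(246,266,2)])
print([(v,P[v,205].round(1).tolist()) for v in range(246,270,2)])
for n in('scene','top'):
    P=np.load(f'pics/{n}.npz')['P'];q=P[(P[...,2]>172)&(P[...,2]<192)&(abs(P[...,0]-645)<30)&(abs(P[...,1]+43)<60)];print(n,'topz',np.percentile(q[:,2],[10,50,90]))
    q=P[(abs(P[...,2])<8)&(abs(P[...,0]-520)<40)&(abs(P[...,1]+43)<50)];print(np.median(q[:,2]))
    q=P[(P[...,2]>7)&(P[...,2]<18)&(P[...,0]>590)&(P[...,0]<620)&(abs(P[...,1]+43)<65)];print('foot',np.median(q[:,2]))
# scene rays
d=np.load('pics/scene.npz');K=d['K'];T=d['T']
n=np.array([1,.0255,0]);k=n@np.array([628.5,-43.6,0])
for px,py,w in((150,200,'Lu low'),(150,250,'Ll low'),(203,234,'Ru'),(200,285,'Rl'),(175,168,'catch'),(110,105,'topL'),(245,190,'topR')):
    u=255+(px+.5)/390*70-.5;v=130+(py+.5)/500*90-.5
    r=T[:3,:3]@np.array([(u-K[0,2])/K[0,0],(v-K[1,2])/K[1,1],1]);o=T[:3,3];print(w,(o+r*((k-n@o)/(n@r))).round(1))
```

```text
table -0.6261594213249566 18294
foot 11.446887177393108 2980
[(246, [622.5, -43.6, 167.3], [196, 84, 74]), (248, [621.7, -43.6, 169.7], [197, 21, 10]), (250, [622.9, -43.6, 171.1], [196, 16, 5]), (252, [621.6, -43.6, 173.7], [202, 21, 4]), (254, [622.7, -43.5, 175.1], [249, 23, 8]), (256, [623.7, -43.5, 176.5], [255, 57, 42]), (258, [629.6, -43.5, 175.8], [241, 170, 161]), (260, [628.7, -43.5, 178.1], [205, 203, 195]), (262, [628.5, -43.5, 180.1], [207, 207, 198]), (264, [627.2, -43.5, 182.6], [222, 221, 211])]
[(246, [628.6, -92.1, 164.6]), (248, [627.9, -91.6, 167.0]), (250, [628.6, -91.6, 168.7]), (252, [628.8, -91.3, 170.6]), (254, [629.0, -91.1, 172.5]), (256, [629.0, -90.9, 174.4]), (258, [628.7, -90.6, 176.5]), (260, [629.1, -90.4, 178.2]), (262, [631.0, -90.6, 179.3]), (264, [633.5, -90.8, 180.2]), (266, [486.6, -61.9, 243.2]), (268, [485.3, -61.6, 244.5])]
scene topz [173.70669076 178.74227757 182.01650214]
-1.306098263755075
foot 10.765872268408543
top topz [175.08977982 180.6842977  185.09713798]
-0.9931898080938026
foot 11.13409616891181
Lu low [628.  -25.9 139.7]
Ll low [628.1 -27.4 105.2]
Ru [629.1 -66.7 139.9]
Rl [629.1 -66.9 104.1]
catch [628.5 -43.6 171.4]
topL [627.2   7.4 186. ]
topR [629.8 -94.  185. ]
```

Shift of the plate ≈ +9.5 mm, so home z ≈ 79.5 and entry z ≈ 92.5. The upright is at x 628.5, y -43.6, yaw 0.0255. Now back to the shelf.

```bash
python3 -m creep '[[0,0,0,0,1,0],[0,0,0,0,1,0],[0,0,0,0,1,0],[0,0,0,0,1,0],[0,0,0,0,1,0],[0,0,0,0,0.97,0],[-0.12,0.98,0,0,0,0],[-0.12,0.98,0,0,0,0],[-0.12,0.98,0,0,0,0],[-0.12,0.98,0,0,0,0],[-0.12,0.98,0,0,0,0],[-0.12,0.98,0,0,0,0]]'
python3 -m creep '[[-0.12,0.98,0,0,0,0],[-0.12,0.98,0,0,0,0],[-0.12,0.98,0,0,0,0],[-0.12,0.98,0,0,0,0],[-0.12,0.98,0,0,0,0],[0,0,0,0,0,-0.88],[0,0,0,0,0,-0.88],[0,0,0,0,0,-0.88],[0,0,0,0,0,-0.88],[0,0,0,0,0,-0.88],[0,0,0,0,0,0],[0,0,0,0,0,0]]'; python3 br.py
```

```text
clock: 6.8
position: [473.3, 106.3, 345.0]
orientation: [-3.141, 0.001, -3.122]
ft_force: [1.1, -0.4, 1.2]
finger_gap: 86.9
gripper_force: 0.0
clock: 7.8
position: [485.7, 227.8, 344.8]
orientation: [-3.14, 0.001, -2.684]
ft_force: [-0.1, -0.4, 0.5]
finger_gap: 87.1
gripper_force: 0.0
{'clock': 7.8, 'position': [485.678, 227.793, 344.754], 'orientation': [-3.14, 0.001, -2.684], 'qpos': [-0.838, 0.143, 0.347, 1.837, -0.051, 1.17, 1.554], 'ft_force': [-0.113, -0.366, 0.457]}
[[269.7639581000936, 0.0, 260.18978445455167], [0.0, 269.7639581000936, 192.1760693512194], [0.0, 0.0, 1.0]] [[-0.001, -0.952, -0.306, 85.598], [1.0, -0.001, -0.0, -0.335], [-0.0, -0.306, 0.952, 21.025], [0.0, 0.0, 0.0, 1.0]]
76 451 z 82.19747507544128 ((543.0795288085938, 254.23741149902344), (4.304225921630859, 69.5698471069336), 25.65433692932129) [ 4.4276246e-01 -8.9663893e-01  5.4172742e+02  2.5497551e+02] [542.4 254.4  81.1]
45 1272 z 55.772004069527696 ((502.7864074707031, 234.36944580078125), (89.29055786132812, 69.72856903076172), 26.443387985229492) [8.9572877e-01 4.4460088e-01 5.0214688e+02 2.3466438e+02] [510.9 238.7  55. ]
3 5102 z 5.662421762307929 ((467.1123046875, 217.60606384277344), (168.42051696777344, 80.114013671875), 27.153656005859375) [  0.8654664    0.50096697 443.3492     206.37013   ] [441.7 204.2   6.2]
```

```bash
python3 -m creep '[[-0.026,-0.066,0.95,0,0,0],[0,0,1,0,0,0],[0,0,1,0,0,0],[0,0,1,0,0,0],[0,0,0.8,0,0,0],[0,0,0.5,0,0,0],[0,0,0.3,0,0,0],[0,0,0,0,0,0]]' -1
python3 -m creep '[[0,0,0,0,0,0],[0,0,0,0,0,0],[0,0,0,0,0,0],[0,0,0,0,0,0],[0,0,0,0,0,0],[0,0,0,0,0,0],[0,0,0,0,0,0],[0,0,0,0,0,0],[0,0,0,0,0,0],[0,0,0,0,0,0]]' 1 50
python3 - <<'E'
from h import *
s=env.read_state();print({k:np.round(s[k],3).tolist() for k in('clock','position','orientation','finger_gap','gripper_force','ft_force')})
E
```

```text
clock: 8.52
position: [486.7, 226.0, 204.6]
orientation: [-3.14, -0.0, -2.683]
ft_force: [0.3, 0.9, 0.4]
finger_gap: 86.9
gripper_force: 0.0
clock: 9.35
position: [487.2, 226.1, 206.1]
orientation: [-3.14, 0.003, -2.681]
ft_force: [-0.6, 0.1, -0.2]
finger_gap: 28.6
gripper_force: 0.0
{'clock': 9.35, 'position': [487.178, 226.138, 206.098], 'orientation': [-3.14, 0.003, -2.681], 'finger_gap': 28.557, 'gripper_force': 0.0, 'ft_force': [-0.589, 0.088, -0.214]}
```

```bash
python3 -m creep '[[0,0,0,0,0,0],[0,0,0,0,0,0],[0,0,0,0,0,0],[0,0,0,0,0,0],[0,0,0,0,0,0],[0,0,0,0,0,0]]' 1 50
python3 -m creep '[[0,0,-0.2,0,0,0],[0,0,-0.5,0,0,0],[0,0,-0.8,0,0,0],[0,0,-0.8,0,0,0],[0,0,-0.8,0,0,0],[0,0,-0.4,0,0,0],[0,0,-0.2,0,0,0],[0,0,0,0,0,0],[0,0,0,0,0,0],[0,0,0,0,0,0]]'
cat > st.py <<'E'
from h import *
s=env.read_state();print({k:np.round(s[k],3).tolist() for k in('clock','position','orientation','finger_gap','gripper_force','ft_force','ft_torque')})
E
python3 st.py;python3 - <<'E'
from h import *
f,P,K,T=cam('wrist');save(f,'w3.png');np.savez('pics/w3.npz',f=f,P=P,K=K,T=T)
E
```

```text
clock: 9.85
position: [487.1, 226.2, 206.1]
orientation: [-3.14, 0.003, -2.681]
ft_force: [0.0, 1.4, -0.1]
finger_gap: 11.7
gripper_force: 50.0
clock: 10.68
position: [486.5, 226.0, 297.3]
orientation: [-3.14, 0.001, -2.681]
ft_force: [-0.8, -0.7, -4.0]
finger_gap: 11.7
gripper_force: 50.0
{'clock': 10.683, 'position': [486.482, 226.023, 297.323], 'orientation': [-3.14, 0.001, -2.681], 'finger_gap': 11.74, 'gripper_force': 49.999, 'ft_force': [-0.784, -0.734, -4.008], 'ft_torque': [0.013, 0.04, 0.008]}
```

View pics/w3.png

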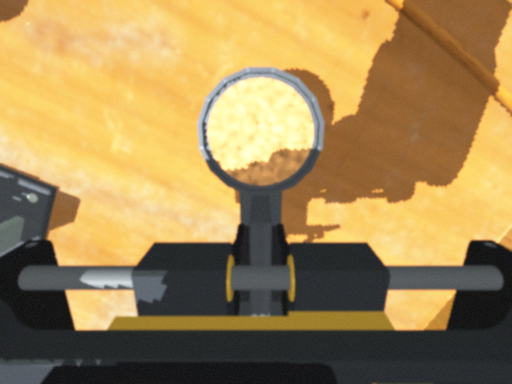

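Tray at (262,128) and rib between the pads at (260,240): gripped square. I'll measure the pose in the hand.

```bash
cat > ih.py <<'E'
from h import *
s=env.read_state()
f,P,K,T=cam('wrist')
W=np.eye(4);W[:3,:3]=R.from_euler('xyz',s['orientation']).as_matrix();W[:3,3]=s['position']
p=(P-W[:3,3])@W[:3,:3]   # tool frame
m=(p[...,0]>20)&(p[...,0]<120)&(abs(p[...,1])<48)&(p[...,2]>185)&(p[...,2]<215)
q=p[m];fl=q[np.hypot(q[:,0]-67,q[:,1])<33]
A=np.c_[fl[:,:2]-[67,0],np.ones(len(fl))]
c,*_=np.linalg.lstsq(A,fl[:,2],rcond=None)
ring=q[q[:,2]<c[2]+8];print('n',len(fl),'floor z=%.2f slope x %.4f y %.4f'%(c[2],c[0],c[1]),'expect 200')
o=q[(q[:,0]>45)];
print('enclosing',cv2.minEnclosingCircle(q[:,:2].astype(np.float32)), 'ymid',(np.percentile(o[:,1],.5)+np.percentile(o[:,1],99.5))/2,'xmax',np.percentile(o[:,0],99.8))
E
python3 ih.py
```

```text
n 8131 floor z=200.32 slope x -0.0020 y -0.0020 expect 200
enclosing ((62.837764739990234, 0.18399955332279205), 45.08493423461914) ymid -0.12027669002214836 xmax 107.23101481675032
```

```bash
python3 -m creep '[[0,0,0,0,0,0.87],[0,0,0,0,0,0.87],[0,0,0,0,0,0.87],[0,0,0,0,0,0.87],[0,0,0,0,0,0.87],[0,0,0,0,0,0],[0,-0.5,0,0,0,0],[0,-0.9,0,0,0,0],[0,-0.9,0,0,0,0],[0,-0.9,0,0,0,0],[0,-0.9,0,0,0,0],[0,-0.9,0,0,0,0]]'
python3 -m creep '[[0,-0.9,0,0,0,0],[0,-0.9,0,0,0,0],[0,-0.9,0,0,0,0],[0,-0.9,0,0,0,0],[0,-0.9,0,0,0,0],[0,-0.9,0,0,0,0],[0,-0.5,0,0,0,0],[0,0,0,0,0,0],[0,0,0,0,0,0],[0,0,0,0,0,0]]'; python3 st.py; python3 ih.py
```

```text
clock: 11.78
position: [489.8, 99.3, 298.4]
orientation: [-3.141, 0.003, -3.113]
ft_force: [0.6, -0.1, -3.1]
finger_gap: 11.5
gripper_force: 50.0
clock: 12.62
position: [493.6, -46.0, 298.4]
orientation: [3.141, 0.003, -3.115]
ft_force: [0.4, -0.1, -3.4]
finger_gap: 11.7
gripper_force: 50.0
{'clock': 12.617, 'position': [493.571, -45.957, 298.443], 'orientation': [3.141, 0.003, -3.115], 'finger_gap': 11.664, 'gripper_force': 49.999, 'ft_force': [0.435, -0.084, -3.369], 'ft_torque': [-0.02, 0.022, 0.038]}
n 8166 floor z=200.33 slope x -0.0022 y -0.0005 expect 200
enclosing ((62.724327087402344, -0.733260989189148), 45.029293060302734) ymid -0.44381704321691373 xmax 106.99558012095986
```

```bash
python3 -m creep '[[-0.4,-0.03,0,0,0,0],[-0.6,0,0,0,0,0],[-0.5,0,0,0,0,0],[-0.3,0,0,0,0,0],[-0.2,0,0,0,0,0],[-0.1,0,0,0,0,0],[0,0,0,0,0,0],[0,0,0,0,0,0]]'
python3 -m creep '[[-0.1,0,0,0,0,0],[-0.1,0,0,0,0,0],[-0.1,0,0,0,0,0],[-0.1,0,0,0,0,0],[0,0,0,0,0,0],[0,0,0,0,0,0]]'; python3 st.py
```

```text
clock: 13.33
position: [546.0, -45.7, 298.6]
orientation: [-3.141, 0.002, -3.116]
ft_force: [0.1, 0.3, -4.4]
finger_gap: 12.1
gripper_force: 50.0
clock: 13.83
position: [556.4, -45.4, 298.8]
orientation: [-3.141, 0.003, -3.116]
ft_force: [-0.5, -0.2, -2.2]
finger_gap: 11.3
gripper_force: 50.0
{'clock': 13.833, 'position': [556.371, -45.412, 298.776], 'orientation': [-3.141, 0.003, -3.116], 'finger_gap': 11.293, 'gripper_force': 49.999, 'ft_force': [-0.511, -0.187, -2.225], 'ft_torque': [0.027, 0.018, -0.011]}
```

No contact force with the tabs about 4 mm inside the slots. Pressing on gently.

```bash
for i in 1; do python3 -m creep '[[-0.04,0,0,0,0,0],[-0.04,0,0,0,0,0],[-0.04,0,0,0,0,0],[0,0,0,0,0,0],[0,0,0,0,0,0]]'
python3 -m creep '[[-0.04,0,0,0,0,0],[0,0,0,0,0,0],[-0.04,0,0,0,0,0],[0,0,0,0,0,0]]'; done
```

```text
clock: 14.25
position: [559.0, -45.4, 298.6]
orientation: [-3.142, 0.002, -3.117]
ft_force: [-2.9, 0.9, -2.8]
finger_gap: 11.6
gripper_force: 50.0
clock: 14.58
position: [561.2, -45.3, 298.6]
orientation: [-3.141, 0.002, -3.116]
ft_force: [-3.6, 0.3, -3.3]
finger_gap: 11.7
gripper_force: 50.0
```

```bash
python3 -m creep '[[-0.04,0,0,0,0,0],[0,0,0,0,0,0],[0,0,0,0,0,0]]'
python3 -m creep '[[-0.04,0,0,0,0,0],[0,0,0,0,0,0],[0,0,0,0,0,0]]'; python3 -m creep '[[-0.03,0,0,0,0,0],[0,0,0,0,0,0],[0,0,0,0,0,0]]'
```

```text
clock: 14.83
position: [562.1, -45.3, 298.6]
orientation: [-3.141, 0.002, -3.116]
ft_force: [-5.0, -0.9, -3.8]
finger_gap: 11.3
gripper_force: 50.0
clock: 15.08
position: [563.1, -45.3, 298.7]
orientation: [-3.141, 0.002, -3.116]
ft_force: [-4.1, -0.3, -4.1]
finger_gap: 11.5
gripper_force: 50.0
clock: 15.33
position: [563.5, -45.4, 298.6]
orientation: [-3.142, 0.001, -3.117]
ft_force: [-7.2, 0.0, -2.4]
finger_gap: 11.4
gripper_force: 50.0
```

```bash
python3 -m creep '[[0,0,0.04,0,0,0],[0,0,0.04,0,0,0],[0,0,0.04,0,0,0],[0,0,0,0,0,0],[0,0,0,0,0,0]]'; python3 -m creep '[[0,0,0.04,0,0,0],[0,0,0.04,0,0,0],[0,0,0.04,0,0,0],[0,0,0,0,0,0],[0,0,0,0,0,0]]'
```

```text
clock: 15.75
position: [563.4, -45.4, 296.0]
orientation: [3.141, 0.001, -3.117]
ft_force: [-11.2, -0.6, 2.2]
finger_gap: 11.8
gripper_force: 50.0
clock: 16.17
position: [563.4, -45.5, 293.0]
orientation: [3.141, 0.001, -3.117]
ft_force: [-10.7, -0.2, 2.7]
finger_gap: 12.0
gripper_force: 50.0
```

```bash
python3 -m creep '[[0.02,0,0.04,0,0,0],[0,0,0.04,0,0,0],[0,0,0,0,0,0],[0,0,0,0,0,0]]'; python3 -m creep '[[0,0,0.04,0,0,0],[0,0,0.04,0,0,0],[0,0,0,0,0,0],[0,0,0,0,0,0]]'
```

```text
clock: 16.5
position: [563.2, -45.4, 291.1]
orientation: [3.141, 0.002, -3.117]
ft_force: [-9.0, -1.6, 1.4]
finger_gap: 11.3
gripper_force: 50.0
clock: 16.83
position: [563.4, -45.4, 289.0]
orientation: [-3.141, 0.003, -3.116]
ft_force: [-5.8, -1.6, -0.9]
finger_gap: 11.8
gripper_force: 50.0
```

```bash
python3 -m creep '[[0,0,0.04,0,0,0],[0,0,0,0,0,0],[0,0,0,0,0,0]]'; python3 -m creep '[[0,0,0.04,0,0,0],[0,0,0,0,0,0],[0,0,0,0,0,0]]';python3 -m creep '[[0,0,0.03,0,0,0],[0,0,0,0,0,0],[0,0,0,0,0,0]]'
```

```text
clock: 17.08
position: [563.4, -45.4, 288.0]
orientation: [-3.142, 0.003, -3.116]
ft_force: [-6.0, -0.1, -0.3]
finger_gap: 11.4
gripper_force: 50.0
clock: 17.33
position: [563.4, -45.4, 287.3]
orientation: [3.141, 0.002, -3.117]
ft_force: [-8.3, -1.1, 2.2]
finger_gap: 11.4
gripper_force: 50.0
clock: 17.58
position: [563.3, -45.5, 286.9]
orientation: [3.141, 0.002, -3.117]
ft_force: [-11.9, 0.3, 6.9]
finger_gap: 11.9
gripper_force: 50.0
```

```bash
python3 - <<'E'
from h import *
f,P,K,T=cam('scene');g,P2,K2,T2=cam('wrist')
save(np.hstack([cv2.resize(f[100:220,230:340],(400,436),interpolation=cv2.INTER_CUBIC),cv2.resize(g[60:384,60:460],(400,436))]),'d.png')
E
python3 st.py; python3 ih.py
```

```text
{'clock': 17.683, 'position': [563.262, -45.494, 286.936], 'orientation': [3.141, 0.002, -3.117], 'finger_gap': 11.76, 'gripper_force': 50.002, 'ft_force': [-11.869, -0.09, 8.001], 'ft_torque': [-0.032, 2.159, 0.095]}
n 8128 floor z=200.81 slope x 0.0049 y -0.0004 expect 200
enclosing ((62.63425064086914, -0.5564539432525635), 44.99580001831055) ymid -0.5664202496070452 xmax 106.57790324056077
```

View pics/d.png

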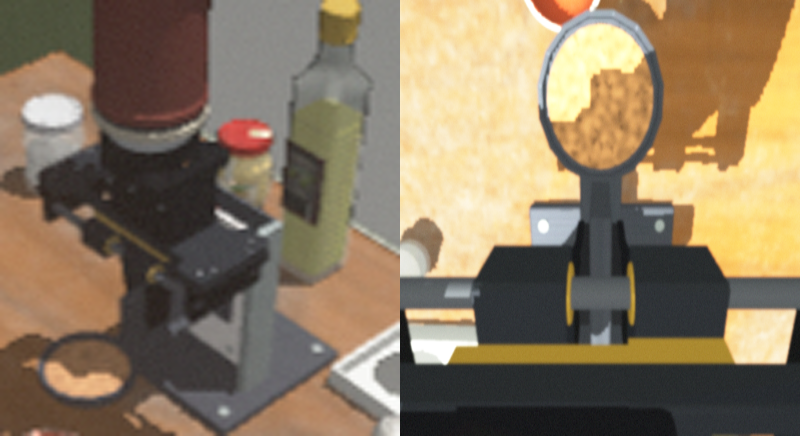

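```bash
python3 -m creep '[[0.03,0,0,0,0,0],[0,0,0,0,0,0],[0,0,0,0,0,0]]'; python3 -m creep '[[0.03,0,0,0,0,0],[0,0,0,0,0,0],[0,0,0,0,0,0]]'; python3 st.py
```

```text
clock: 17.98
position: [563.0, -45.5, 287.0]
orientation: [3.141, 0.004, -3.116]
ft_force: [-8.1, 0.0, 4.3]
finger_gap: 11.5
gripper_force: 50.0
clock: 18.23
position: [562.7, -45.4, 286.9]
orientation: [-3.141, 0.005, -3.116]
ft_force: [-2.6, -0.7, 4.4]
finger_gap: 11.5
gripper_force: 50.0
{'clock': 18.233, 'position': [562.667, -45.362, 286.907], 'orientation': [-3.141, 0.005, -3.116], 'finger_gap': 11.529, 'gripper_force': 50.0, 'ft_force': [-2.599, -0.723, 4.43], 'ft_torque': [-0.103, 0.342, 0.023]}
```

```bash
python3 -m creep '[[0,0,0.02,0,0,0],[0,0,0,0,0,0],[0,0,0,0,0,0]]'; python3 -m creep '[[0,0,0.02,0,0,0],[0,0,0,0,0,0],[0,0,0,0,0,0]]'; python3 st.py; python3 ih.py
```

```text
clock: 18.48
position: [562.6, -45.4, 286.5]
orientation: [3.141, 0.005, -3.116]
ft_force: [-6.1, -0.9, 8.0]
finger_gap: 11.9
gripper_force: 50.0
clock: 18.73
position: [562.5, -45.5, 286.3]
orientation: [3.141, 0.005, -3.117]
ft_force: [-6.4, -0.9, 10.1]
finger_gap: 11.5
gripper_force: 50.0
{'clock': 18.733, 'position': [562.517, -45.486, 286.286], 'orientation': [3.141, 0.005, -3.117], 'finger_gap': 11.548, 'gripper_force': 50.001, 'ft_force': [-6.385, -0.893, 10.069], 'ft_torque': [-0.053, 0.873, 0.023]}
n 8093 floor z=201.18 slope x 0.0114 y -0.0004 expect 200
enclosing ((62.65650177001953, -0.4491969048976898), 44.8055305480957) ymid -0.5750698570983204 xmax 106.61892928126574
```

```bash
python3 -m creep '[[-0.05,0,-0.02,0,0.08,0],[-0.05,0,0,0,0.08,0],[0,0,0,0,0,0],[0,0,0,0,0,0]]'; python3 st.py; python3 ih.py
```

```text
clock: 19.12
position: [565.3, -45.3, 286.6]
orientation: [3.142, -0.011, -3.116]
ft_force: [-4.1, -0.7, 8.4]
finger_gap: 11.3
gripper_force: 50.0
{'clock': 19.117, 'position': [565.285, -45.333, 286.617], 'orientation': [3.142, -0.011, -3.116], 'finger_gap': 11.294, 'gripper_force': 50.0, 'ft_force': [-4.137, -0.692, 8.378], 'ft_torque': [-0.064, 0.383, 0.018]}
n 8038 floor z=201.88 slope x 0.0209 y -0.0007 expect 200
enclosing ((62.451698303222656, -1.0508562326431274), 44.641815185546875) ymid -0.5844140823407926 xmax 106.16440526239148
```

Contact is at about z 287, but the catch is hidden by the hand. Friction holds the shelf, so I'll let go, back off, look at the catch, and if needed press down near the plate.

```bash
python3 -m creep '[[0,0,-0.02,0,0,0],[0,0,0,0,0,0],[0,0,0,0,0,0],[0,0,0,0,0,0],[0,0,0,0,0,0],[0,0,0,0,0,0]]' 0.2
python3 -m creep '[[0,0,-0.5,0,0,0],[0,0,-1,0,0,0],[0,0,-1,0,0,0],[0.6,0,-0.8,0,0,0],[1,0,-0.5,0,0,0],[1,0,0,0,-1,0],[1,0,0,0,-1,0],[1,0,0,0,-1,0],[0,0,0,0,-1,0],[0,0,0,0,-1,0],[0,0,0,0,-1,0],[0,0,0,0,0,0]]'
cat > look.py <<'E'
from h import *
import sys
s=env.read_state();print({k:np.round(s[k],3).tolist() for k in('clock','position','orientation')})
f,P,K,T=cam('wrist');g,P2,*_=cam('scene')
np.savez('pics/w4.npz',f=f,P=P,K=K,T=T)
save(np.hstack([cv2.resize(f[60:300,130:390],(450,415),interpolation=cv2.INTER_CUBIC),cv2.resize(g[120:220,240:325],(350,415),interpolation=cv2.INTER_CUBIC)]),sys.argv[1])
r=(f[...,0].astype(int)-f[...,1]>90)&(abs(P[...,0]-625)<20)&(abs(P[...,1]+43)<15)
print('catch x,z',len(P[r]),np.nanpercentile(P[r],[10,50,90],axis=0).round(1).tolist() if r.any() else 0)
E
python3 look.py e.png
```

```text
clock: 19.67
position: [564.6, -45.2, 286.0]
orientation: [-3.141, -0.013, -3.116]
ft_force: [0.5, 0.8, -0.1]
finger_gap: 34.1
gripper_force: 0.0
clock: 20.67
position: [450.4, -48.5, 375.7]
orientation: [3.14, 0.593, -3.118]
ft_force: [-1.3, -0.3, -0.1]
finger_gap: 34.9
gripper_force: 0.0
{'clock': 20.667, 'position': [450.386, -48.477, 375.745], 'orientation': [3.14, 0.593, -3.118]}
catch x,z 81 [[621.9, -47.0, 168.3], [623.1, -44.0, 172.6], [626.1, -41.0, 175.7]]
```

View pics/e.png

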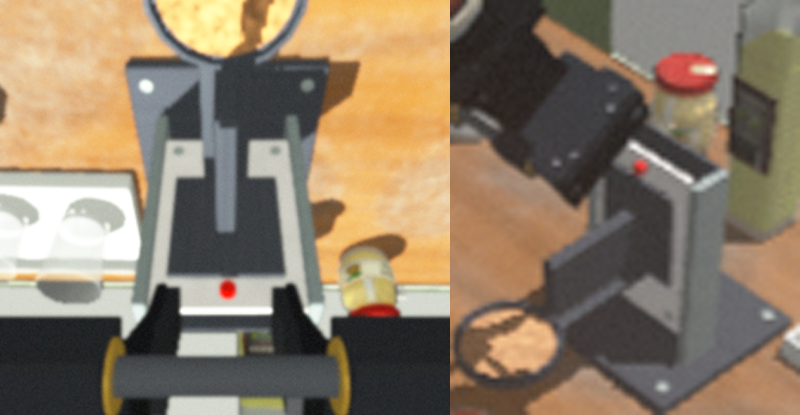

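The catch is fully out, about 6 mm proud at z ≈ 172 (crop px (228,289)), right above the plate's upper edge. I'll check the shelf's pose and measure the jar.

Run:
```python
from h import *
d=np.load('pics/w4.npz');P=d['P']
q=P[(P[...,2]>95)&(P[...,2]<160)&(abs(P[...,1]+44)<33)&(abs(P[...,1]+44)>9)&(abs(P[...,0]-623)<9)]
A=np.c_[q[:,1]+44,q[:,2]-122,np.ones(len(q))];print('plate slope y,z; x',np.linalg.lstsq(A,q[:,0],rcond=None)[0],len(q))
q=P[(P[...,2]>130)&(P[...,2]<170)&(abs(P[...,1]+44)<30)&(P[...,0]<626)&(P[...,0]>612)];print('plate top z',np.percentile(q[:,2],[97,99.5]))
for n in('scene','top'):
    f,P,K,T=cam(n)
    q=P[(abs(P[...,0]-496)<60)&(abs(P[...,1]+46)<48)&(P[...,2]>70)&(P[...,2]<110)&(P[...,0]<532)]
    if len(q)<30: print(n,len(q));continue
    A=np.c_[q[:,0]-496,q[:,1]+46,np.ones(len(q))];c=np.linalg.lstsq(A,q[:,2],rcond=None)[0];print(n,'tray z,slope',c,cv2.minEnclosingCircle(q[:,:2].astype(np.float32)),len(q))
    j=P[(P[...,2]>85)&(P[...,2]<112)&(abs(P[...,0]-452)<42)&(abs(P[...,1]+292)<42)]
    print('jar top',cv2.minEnclosingCircle(j[:,:2].astype(np.float32)),np.median(j,axis=0),len(j))
```

```text
plate slope y,z; x [-2.56005860e-02 -4.84296061e-02  6.22783502e+02] 1981
plate top z [164.59172361 168.5594724 ]
scene tray z,slope [4.54612074e-02 1.08443104e-02 8.07358237e+01] ((492.4931640625, -46.42920684814453), 43.389503479003906) 456
jar top ((451.8506164550781, -297.55157470703125), 24.141681671142578) [ 448.56212548 -300.52321665   96.4947492 ] 274
top 2
```

The shelf is hung: sag about 0.047 rad within the lips' slack, catch out. Next the small navy jar.

```bash
python3 -m creep '[[0,0,0,0,1,0],[0,0,0,0,1,0],[0,0,0,0,1,0],[0,0,0,0,1,0],[0,0,0,0,1,0],[0,0,0,0,0.93,0],[0,-0.99,0,0,0,0],[0,-0.99,0,0,0,0],[0,-0.99,0,0,0,0],[0,-0.99,0,0,0,0],[0,-0.99,0,0,0,0],[0,-0.99,0,0,0,0]]' -1
python3 -m creep '[[0,-0.99,0,0,0,0],[0,-0.99,0,0,0,0],[0,-0.99,0,0,0,0],[0,-0.99,0,0,0,0],[0,0,0,0,0,-0.86],[0,0,0,0,0,-0.86],[0,0,0,0,0,-0.86],[0,0,0,0,0,-0.86],[0,0,0,0,0,-0.86],[0,0,0,0,0,0],[0,0,0,0,0,0]]'
cat > jar.py <<'E'
from h import *
s=env.read_state();print({k:np.round(s[k],3).tolist() for k in('clock','position','orientation','qpos')})
f,P,K,T=cam('wrist');save(f,'w5.png')
for lo,hi in((88,106),(108,145)):
    m=((P[...,2]>lo)&(P[...,2]<hi)&(f[...,2].astype(int)>f[...,0]+8)).astype(np.uint8)
    n,l,st,ce=cv2.connectedComponentsWithStats(m)
    for i in range(1,n):
        if st[i,4]>150:
            q=P[l==i];print(lo,ce[i].round(),cv2.minEnclosingCircle(q[:,:2].astype(np.float32)),'bbox mid',((np.percentile(q,1,axis=0)+np.percentile(q,99,axis=0))/2).round(1),np.median(q[:,2]))
E
python3 jar.py
```

```text
clock: 21.87
position: [455.6, -197.5, 375.6]
orientation: [-3.141, -0.008, -3.116]
ft_force: [-0.9, -0.4, -0.3]
finger_gap: 87.0
gripper_force: 0.0
clock: 22.78
position: [458.1, -295.4, 375.2]
orientation: [3.138, -0.007, -2.689]
ft_force: [1.3, 0.0, 0.2]
finger_gap: 86.7
gripper_force: 0.0
{'clock': 22.783, 'position': [458.136, -295.396, 375.236], 'orientation': [3.138, -0.007, -2.689], 'qpos': [-0.24, 0.168, 0.82, 1.793, -0.125, 1.242, 2.638]}
88 [260. 188.] ((450.536376953125, -298.0096435546875), 22.942798614501953) bbox mid [ 450.5 -298.5   94.9] 97.26664630119853
108 [339. 100.] ((348.5718078613281, -275.8865966796875), 31.074918746948242) bbox mid [ 348.9 -277.4  121.5] 127.58705300594515
108 [170. 102.] ((410.9588928222656, -400.354248046875), 31.1888427734375) bbox mid [ 410.1 -399.2  120.9] 127.57897252713484
```

View pics/w5.png

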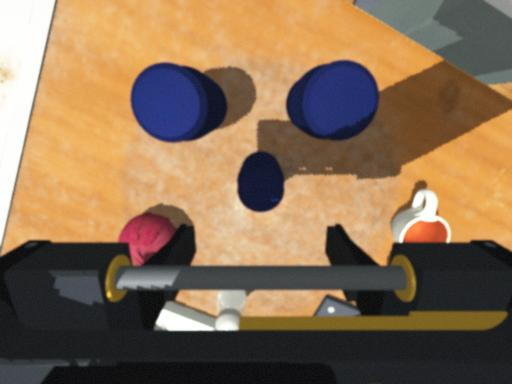

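Exactly one small dark jar in the middle, at (260,188), with a 97 mm top; the two tall ones are at (170,102) and (339,100). q7 is near its limit, so I'll turn back a little and then descend.

```bash
python3 -m creep '[[0,0,0,0,-0.07,0.9],[0.32,0,0,0,0,0],[0,0,0,0,0,0],[0,0,0,0,0,0]]' -1; python3 st.py; python3 jar.py
```

```text
clock: 23.17
position: [449.6, -298.7, 375.2]
orientation: [3.139, 0.001, -2.776]
ft_force: [-0.0, -0.1, 0.2]
finger_gap: 86.8
gripper_force: 0.0
{'clock': 23.167, 'position': [449.627, -298.657, 375.202], 'orientation': [3.139, 0.001, -2.776], 'finger_gap': 86.756, 'gripper_force': 0.0, 'ft_force': [-0.016, -0.059, 0.194], 'ft_torque': [0.032, -0.001, 0.005]}
{'clock': 23.167, 'position': [449.627, -298.657, 375.202], 'orientation': [3.139, 0.001, -2.776], 'qpos': [-0.245, 0.152, 0.834, 1.807, -0.122, 1.236, 2.56]}
88 [201. 114.] ((402.0163269042969, -385.4657287597656), 25.323047637939453) bbox mid [ 401.4 -383.2   96.9] 90.26363056603049
88 [260. 195.] ((451.5332336425781, -297.4363708496094), 23.37330436706543) bbox mid [ 450.8 -298.3   94.4] 97.25033006240153
108 [330. 102.] ((348.4293518066406, -275.8584289550781), 31.081146240234375) bbox mid [ 348.5 -277.3  122.6] 127.6043817037613
108 [164. 120.] ((410.845458984375, -400.14599609375), 31.08867645263672) bbox mid [ 409.8 -399.   120.7] 127.56893900259183
```

```bash
python3 -m creep '[[-0.04,0,0.8,0,0,0],[0,0,1,0,0,0],[0,0,1,0,0,0],[0,0,1,0,0,0],[0,0,0.8,0,0,0],[0,0,0.5,0,0,0],[0,0,0.22,0,0,0],[0,0,0,0,0,0],[0,0,0,0,0,0]]'
python3 -m creep '[[0,0,0,0,0,0],[0,0,0,0,0,0],[0,0,0,0,0,0],[0,0,0,0,0,0],[0,0,0,0,0,0],[0,0,0,0,0,0],[0,0,0,0,0,0],[0,0,0,0,0,0],[0,0,0,0,0,0],[0,0,0,0,0,0]]' 1 20; python3 st.py
```

```text
clock: 23.97
position: [451.3, -297.9, 242.6]
orientation: [3.14, 0.002, -2.776]
ft_force: [0.9, -0.1, 1.6]
finger_gap: 87.0
gripper_force: 0.0
clock: 24.8
position: [451.2, -297.6, 242.2]
orientation: [3.139, 0.001, -2.776]
ft_force: [-0.2, 0.6, 1.4]
finger_gap: 49.3
gripper_force: 20.0
{'clock': 24.8, 'position': [451.173, -297.621, 242.181], 'orientation': [3.139, 0.001, -2.776], 'finger_gap': 49.318, 'gripper_force': 20.016, 'ft_force': [-0.172, 0.576, 1.42], 'ft_torque': [0.203, 0.056, -0.013]}
```

```bash
python3 -m creep '[[0,0,-0.3,0,0,0],[0,0,-0.7,0,0,0],[0,0,-1,0,0,0],[0,0,-1,0,0,0],[0,0,-1,0,0,0],[0,0,-0.6,0,0,0],[0,0,-0.3,0,0,0],[0,0,0,0,0,0]]'
python3 -m creep '[[-0.13,0.21,0,0,0,0],[-0.5,0.83,0,0,0,0],[-0.5,0.83,0,0,0,0],[-0.5,0.83,0,0,0,0],[-0.5,0.83,0,0,0,0],[-0.5,0.83,0,0,0,0],[-0.5,0.83,0,0,0,0],[-0.5,0.83,0,0,0,0],[-0.5,0.83,0,0,0,0],[-0.5,0.83,0,0,0,0],[-0.5,0.83,0,0,0,0],[-0.13,0.21,0,0,0,0]]'
python3 -m creep '[[0,0,0,0,0,0],[0,0,0,0,0,0]]'
python3 - <<'E'
from h import *
f,P,K,T=cam('wrist');g,P2,K2,T2=cam('scene')
save(np.hstack([cv2.resize(f,(450,338)),cv2.resize(g[120:230,200:325],(350,338),interpolation=cv2.INTER_CUBIC)]),'g.png')
for n,Q in(('w',P),('s',P2)):
    q=Q[(abs(Q[...,0]-496)<60)&(abs(Q[...,1]+46)<60)&(Q[...,2]>70)&(Q[...,2]<95)&(Q[...,0]<525)]
    print(n,len(q),cv2.minEnclosingCircle(q[:,:2].astype(np.float32)),np.percentile(q,[.5,99.5],axis=0).round(1).tolist())
E
```

```text
clock: 25.47
position: [451.2, -298.3, 366.2]
orientation: [3.141, 0.003, -2.777]
ft_force: [-0.2, -0.6, -2.2]
finger_gap: 49.2
gripper_force: 20.0
clock: 26.47
position: [496.0, -42.7, 363.5]
orientation: [3.138, -0.001, -2.772]
ft_force: [0.6, -0.5, -2.4]
finger_gap: 49.4
gripper_force: 20.0
clock: 26.63
position: [495.7, -47.4, 364.2]
orientation: [3.139, -0.001, -2.776]
ft_force: [0.2, 0.2, -0.9]
finger_gap: 49.4
gripper_force: 20.0
w 2361 ((496.3266296386719, -47.2266845703125), 40.951194763183594) [[456.7, -86.9, 77.5], [522.5, -8.3, 86.7]]
s 376 ((494.94696044921875, -48.37479019165039), 41.11619567871094) [[455.9, -88.5, 73.4], [524.5, -8.9, 86.9]]
```

View pics/g.png

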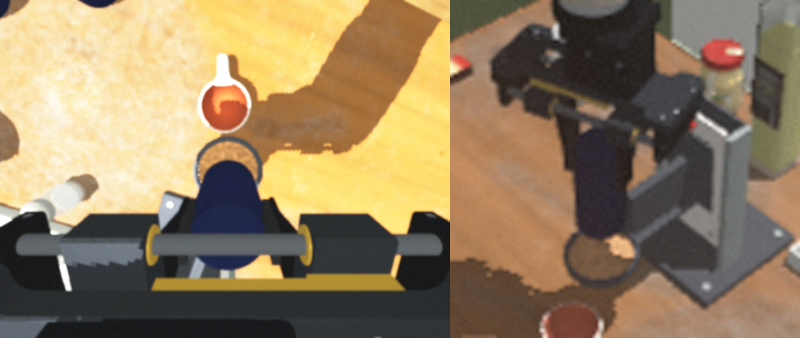

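```bash
python3 -m creep '[[-0.02,0,0.3,0,0,0],[0,0,0.4,0,0,0],[0,0,0.3,0,0,0],[0,0,0.2,0,0,0],[0,0,0.1,0,0,0],[0,0,0,0,0,0],[0,0,0,0,0,0],[0,0,0,0,0,0]]'
python3 -m creep '[[0,0,0.06,0,0,0],[0,0,0.06,0,0,0],[0,0,0,0,0,0],[0,0,0,0,0,0]]'
python3 -m creep '[[0,0,0.04,0,0,0],[0,0,0.04,0,0,0],[0,0,0,0,0,0],[0,0,0,0,0,0]]'
```

```text
clock: 27.4
position: [496.7, -47.1, 333.1]
orientation: [3.139, 0.002, -2.776]
ft_force: [-0.3, 1.2, -2.3]
finger_gap: 49.2
gripper_force: 20.0
clock: 27.73
position: [496.5, -47.1, 329.8]
orientation: [3.139, 0.001, -2.776]
ft_force: [-0.1, -0.1, -1.4]
finger_gap: 49.5
gripper_force: 20.0
clock: 28.07
position: [496.5, -47.1, 327.7]
orientation: [3.139, 0.001, -2.776]
ft_force: [-0.2, -0.6, -1.9]
finger_gap: 49.5
gripper_force: 20.0
```

```bash
python3 -m creep '[[0,0,0.03,0,0,0],[0,0,0.03,0,0,0],[0,0,0.03,0,0,0],[0,0,0,0,0,0]]'
python3 -m creep '[[0,0,0.02,0,0,0],[0,0,0.02,0,0,0],[0,0,0,0,0,0],[0,0,0,0,0,0]]'
python3 -m creep '[[0,0,0.02,0,0,0],[0,0,0.02,0,0,0],[0,0,0,0,0,0],[0,0,0,0,0,0]]'
```

```text
clock: 28.4
position: [496.5, -47.1, 325.3]
orientation: [3.139, 0.001, -2.776]
ft_force: [-0.3, -0.3, -1.2]
finger_gap: 49.4
gripper_force: 20.0
clock: 28.73
position: [496.5, -47.1, 324.5]
orientation: [3.139, 0.001, -2.777]
ft_force: [0.4, 0.1, -1.7]
finger_gap: 49.2
gripper_force: 20.0
clock: 29.07
position: [496.6, -47.1, 323.8]
orientation: [3.139, 0.002, -2.776]
ft_force: [-1.1, -0.9, 2.3]
finger_gap: 49.6
gripper_force: 20.0
```

```bash
python3 -m creep '[[0.02,0,0,0,-0.2,0],[0,0,0.02,0,-0.15,0],[0,0,0,0,0,0]]'
python3 -m creep '[[0,0,0,0,0,0],[0,0,0,0,0,0],[0,0,0,0,0,0],[0,0,0,0,0,0],[0,0,0,0,0,0],[0,0,0,0,0,0],[0,0,0,0,0,0],[0,0,0,0,0,0]]' -1
python3 -m creep '[[0,0,-0.3,0,0,0],[0,0,-0.6,0,0,0],[0,0,-0.8,0,0,0],[0,0,-1,0,0,0],[0,0,-1,0,0,0],[0,0,-0.8,0,0,0],[0.5,0,-0.5,0,0,0],[1,0,0,0,0,0],[1,0,0,0,0,0],[1,0,0,0,0,0],[0.5,0,0,0,0,0],[0,0,0,0,0,0]]'
python3 - <<'E'
from h import *
f,P,K,T=cam('wrist');g,P2,K2,T2=cam('scene')
save(np.hstack([cv2.resize(f,(450,338)),cv2.resize(g[120:230,200:325],(350,338),interpolation=cv2.INTER_CUBIC)]),'i.png')
for n,Q,F in(('w',P,f),('s',P2,g)):
    r=(F[...,0].astype(int)-F[...,1]>90)&(abs(Q[...,0]-625)<20)&(abs(Q[...,1]+43)<15)&(Q[...,2]>160)
    if r.any():print('catch',r.sum(),np.nanpercentile(Q[r],[10,50],axis=0).round(1).tolist())
    d=(abs(Q[...,0]-496)<40)&(abs(Q[...,1]+47)<40)
    q=Q[d&(Q[...,2]>172)];print(n,'jar top',cv2.minEnclosingCircle(q[:,:2].astype(np.float32)),np.median(q[:,2]) ,len(q))
    A=np.c_[q-q.mean(0)];print(np.linalg.svd(A[:, :],full_matrices=False)[2][2].round(3))
    q=Q[(abs(Q[...,0]-496)<60)&(abs(Q[...,1]+46)<60)&(Q[...,2]>68)&(Q[...,2]<92)&(Q[...,0]<525)]
    print('tray',cv2.minEnclosingCircle(q[:,:2].astype(np.float32)),np.percentile(q[:,2],[2,50,98]).round(1))
E
```

```text
clock: 29.32
position: [496.2, -47.6, 324.0]
orientation: [3.139, 0.039, -2.777]
ft_force: [-4.5, 1.1, 10.1]
finger_gap: 49.2
gripper_force: 20.0
clock: 29.98
position: [496.1, -47.3, 323.0]
orientation: [3.139, 0.036, -2.776]
ft_force: [-0.1, -0.2, 0.5]
finger_gap: 85.8
gripper_force: 0.0
clock: 30.98
position: [396.6, -86.3, 445.0]
orientation: [3.139, 0.038, -2.779]
ft_force: [-0.1, 0.1, 0.2]
finger_gap: 87.1
gripper_force: 0.0
w jar top ((493.2424621582031, -49.69023132324219), 24.61454963684082) 176.3384374868652 336
[-0.086 -0.022  0.996]
tray ((496.1746520996094, -47.73603057861328), 40.709232330322266) [76.  80.6 89.5]
catch 6 [[624.2, -48.6, 174.0], [626.6, -45.8, 174.5]]
s jar top ((492.9902038574219, -50.179447174072266), 25.09162139892578) 176.9853835626618 113
[-0.06  -0.03   0.998]
tray ((494.4206237792969, -48.539546966552734), 40.8946418762207) [74.1 81.1 90.5]
```

View pics/i.png

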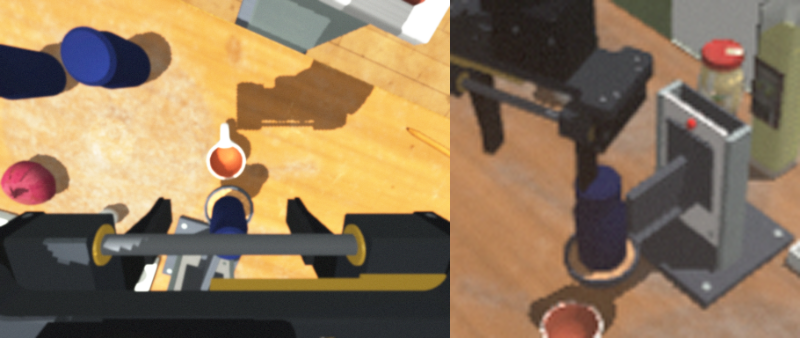

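The jar stands in the tray (right view px (603,220)), with its base within about 2 mm of the centre. The catch is out at (691,124) and the hand is clear.

```bash
python3 -c "
from station import workorder
print(workorder.job_done())"
```

```text
the job is handed in; nothing more can be done
None
```

The shelf is hung with the red catch out over its back plate, the small navy jar stands in the round tray about 2 mm off centre, and I handed the job in at about 31 s; the shelf sags forward about 0.05 rad in its slots (limit 0.09), and no verdict came back.

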